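# Finish a batch: silence the timer, switch off one griddle zone, ring the bell

### The job

The timer has gone off for the closed cakes in the left-hand column of the griddle (left as the robot faces it). With the fingertips, and lightly each time, press the timer's wide bar to silence it, then tap the left-hand rocker switch on the griddle's front panel fully over to off by pressing down its raised end, the end nearest the robot, and then press the plunger on top of the call bell so that somebody comes to bag the cakes. Leave the right-hand switch and the timer's two small round keys alone, do not pick up or shove anything, and finish with the hand clear.

Things in the scene. Friction and masses are not known exactly. Their poses are not given: they have to be found in the camera images.
- griddle: Fixed steel griddle, 390 (x) x 230 (y) mm; origin: centre of its underside, own x away from the robot, y left; yaw up to 9 deg. Two columns of three moulds, plate top 109 mm up, rims to 118 mm (far side 140 mm). On the robot's side a control panel slopes 10 deg down towards the robot, 63 to 80 mm high, with a grey rocker switch per column; unused dials stick out 20 mm from the front face below.
- switch_left (a joint): Left-hand rocker switch, rad: 0 = on (near end raised), 0.36 = fully off (near end down); starts within 0.03 of on, stays where it is left. Paddle 56 mm long along the griddle's x, 30 mm wide; pivot in its middle, at the griddle's own (-145, +50, 72) mm. Pressed at switch_left_end the near half sinks about 8 mm; 1 to 3 N moves it.
- switch_left_end (a point): Point on top of the left switch's near half, 20 mm from the pivot towards the robot, midway across; rides on the paddle (80 mm above the table when on, 72 mm when off). When on, the near half rises 11 deg towards the robot; when off it lies parallel to the sloping panel, 4 mm proud of it, so a level fingertip then bears with its side nearer the pivot.
- switch_right (a joint): Right-hand rocker switch, the same; 0 = on. It must stay on.
- switch_right_end (a point): The same point on the right switch.
- timer: Loose white kitchen timer, 120 x 120 mm, 0.24 kg, case top 26 mm up, with a raised tilted display up to 46 mm high at its far side. Origin: centre of its underside; own x points away from its near edge (the bar's side), yaw up to 20 degrees. It stands left or right of the griddle.
- timer_bar (a joint): The timer's wide grey bar along its near edge: 24 mm (own x) x 90 mm (own y). Metres pressed, 0 up to 0.005 fully down; springs back; 1 N to start it, rising to 8 N fully down. It counts as pressed beyond 0.002 (4 N).
- timer_bar_top (a point): Centre of the bar's top face, 33.5 mm above the table; rides on the bar. Own x and y as the timer's.
- timer_key_a (a joint): Small round timer key, 16 mm across, own (-2, +30) mm of the timer, top 29.5 mm up, 36 mm beyond the bar's centre line. Metres pressed, travel 0.0025; not to be pressed.
- timer_key_b (a joint): The same at own (-2, -30) mm.
- bell: Loose call bell, 0.2 kg: black base disc 86 mm across, steel dome to 48 mm high. Origin: centre of its underside. It stands on the other side of the griddle from the timer.
- bell_plunger (a joint): The bell's plunger, a dark steel stud 15 mm across on top of the dome. Metres pressed, 0 up to 0.007 fully down; springs back; 1 N to start it, rising to 9 N fully down. It rings beyond 0.003 (4.5 N).
- bell_top (a point): Centre of the plunger's top face, 62 mm above the table; rides on the plunger.
- jug: Loose steel mug, 96 mm across, 120 mm high, handle to its +y, behind the timer or the bell on the left. Origin: centre of underside. Bystander.
- tub: Loose steel pot, 110 mm across, 75 mm high, on the right. Origin: centre of underside. Bystander.
- shaker: Loose white jar with a steel cap, 56 mm across, 110 mm high, far right. Origin: centre of underside. Bystander.
- oil_cup: Loose white cup, 64 mm across, 55 mm high, far left. Origin: centre of underside. Bystander.
- spatula: Loose spatula 240 mm long lying across the front of the griddle, under 30 mm high. Origin: under its middle. Bystander.
- cake0: Loose closed round cake, 82 mm across its flange and 66 mm across its crown, in the griddle's left column, the one nearest the robot; its top stands 135 mm above the table. Origin: centre of its underside. Not to be moved.
- cake1: Loose closed round cake, 82 mm across its flange and 66 mm across its crown, in the griddle's left column, the one in the middle; its top stands 135 mm above the table. Origin: centre of its underside. Not to be moved.
- cake2: Loose closed round cake, 82 mm across its flange and 66 mm across its crown, in the griddle's left column, the one farthest; its top stands 135 mm above the table. Origin: centre of its underside. Not to be moved.
Not all that is in view belongs to the job. Leave any yellow look-alike of the timer alone.

How it is judged (in metres and radians):
On the way, in this order (a step that is already met when the one before it is completed fails the run):
1. the timer's bar is pressed (value of joint timer_bar above 0.002 m).
2. the left switch is over to off (value of joint switch_left above 0.28 rad), for 0.1 s.
3. the bell is rung (value of joint bell_plunger above 0.003 m).
At the end, for the whole second after the job is handed in: The left switch is off (over 0.28 of 0.36 rad), the right one still on (under 0.1 rad), the timer's bar and the bell's plunger are up again, and timer and bell stand level and still within 20 mm of where they started (value of joint switch_left above 0.28 rad and value of joint switch_right below 0.1 rad and value of joint timer_bar below 0.001 m and value of joint bell_plunger below 0.0015 m and distance of each of timer, bell from where it was at the start of the episode below 0.02 m and angle between each of timer, bell's own z axis and vertical below 0.05 rad and linear speed of each of timer, bell below 0.02 m/s); the robot touches nothing.
It fails at once if the bell is rung while the left switch is still on (value of joint bell_plunger above 0.003 m and value of joint switch_left below 0.25 rad).
It fails at once if the right switch is moved (over 0.12 rad) or a small timer key is pressed (value of joint switch_right above 0.12 rad or value of joint any of timer_key_a, timer_key_b above 0.0018 m).
It fails at once if the timer, the griddle or the bell is pressed harder than 30 N (contact force between any of the fingers, the arm and timer above 30 N or contact force between any of the fingers, the arm and griddle above 30 N or contact force between any of the fingers, the arm and bell above 30 N).
It fails at once if the timer or the bell is lifted over 10 mm or shoved over 20 mm (height (world z) of any of timer, bell above 0.01 m or distance of any of timer, bell from where it was at the start of the episode above 0.02 m).
It fails at once if a cake or another bystander is moved over 25 mm (distance of any of cake0, cake1, cake2, jug, tub, shaker, spatula, oil_cup from where it was at the start of the episode above 0.025 m).
It also fails if it takes over 51 s, if anything falls off the work surface, if the arm or the gripper's body presses on something with over 40 N, if the wrist force passes 120 N, or if a joint passes its speed limit or range.

### The arm

A 7-joint arm with a two-finger parallel gripper is mounted at the origin on the work surface. World frame = base frame: x ahead of the robot, y to its left, z up, the work surface at z = 0. Lengths are in m, angles in degrees, forces in N, time in s.
With the tool pointing down it reaches from about 0.35 to 0.775 m from the base axis. Payload 3.1 kg.
Tool frame: the origin (TCP) lies between the finger pads; the fingertips stand 17 mm ahead of it and the grasp point (between the pads) lies 2 mm behind it; z points along the fingers, y is the direction in which the jaws open and shut (so a half turn about z gives the same grasp; the last joint's range is limited). The gripper opens to 85 mm and grips with 20 to 120 N. Pads are 22 mm wide; open, the fingers measure 114 mm over their backs; the gripper's body (76 mm by 85 mm) begins 54 mm behind the grasp point. The pads swing forward as they close: fully open they stand 13 mm farther back than shut.
Start: joints at [-76.645, 17.813, 0.802, 86.603, -0.252, 75.585, -1.558], TCP at [0.149, 0.529, 0.248] pointing down, gripper open.
Joint ranges: [-154.91, 154.91], [-16.99, 109.72], [-72.82, 74.43], [7.12, 147.25], [-82.49, 262.49], [11.32, 116.49], [-174.64, 174.64]. Speed limits (degrees/s): [159.86, 159.86, 180, 180, 180, 180, 180].

### API

Orientations are given as [roll, pitch, yaw] about the fixed x, y, z axes, in that order (R = Rz(yaw) Ry(pitch) Rx(roll)).
In Python, from cell import arm, viewer, job_done, nets gives the robot as it stands.
- The arm moves only by the tool arm_command, never from a script. Its argument "deltas" is a list that holds one entry, the list of rows, each a list of 4 numbers: the shift along the tool's x, y, z in units of 4 cm (1.0 is 4 cm), then the turn about the tool's z in units of 0.15 rad (1.0 is 0.15 rad). A call has 1 to 10 rows; each row shifts and turns the pose as measured when the row begins, along the tool's axes as they then stand; what a row does not reach is not made up. A row lasts 1/10 s, in which the tool goes at most 50 mm and 8.59 degrees, less where a joint would pass 70% of its speed; a pose out of reach is approached as far as the arm can. A call with a number of a shift or a turn outside -1 to 1 is refused whole. A call with a gripper value outside its range is refused whole. "jaw" is the closure, from -1 (fully open) to 1 (shut), set as the call begins (left out, the last holds). The fingers move at their own pace and stop on an object; "force" is the grip in N (left out, the last holds). Time passes only in rows, so rows that do not move let the fingers close. It gives the time, the measured TCP pose, the force and the opening at its end, in the units of the state.
- arm.observe(): the state, without advancing time (a new reading comes with each control period).
- viewer.capture(name): name is "side" or "top"; returns a dict with "pixels" (420x560x3 uint8, red, green, blue), "mtx" (3x3 intrinsics, pixels), "R" (3x3) and "t" (3): a world point X has camera coordinates R X + t. Camera axes: x right, y down, z forward; pixel columns grow to the right and rows downward; lengths in m; the calibration is good to about 2 mm. A picture is of the moment at which its call begins. There is no depth.
- job_done(): hands the job in, once; it reports no verdict.
Trained networks look in a picture, given as the dict that the camera call returned (one of the last four; its "shot" number tells which), for a name from the list of things; names that differ only in an ending like _2 or _b are one class to them, and where a whole thing is asked for, a point or a joint stands for the part that bears it (a point fixed in the world has none). Each returns a list of dicts, best first, with "confidence" (0 to 1); they miss things now and then, are a little off and sometimes report something else, mostly with a low value. They report only what shows in the picture. A call takes as long as a camera call. They do not tell look-alikes from the thing itself.
- nets.search_frame(label, picture): "centre" ([x, y, z] in m, in world coordinates, good to about 4 mm: the middle of the surface that is visible of it).
- nets.landmark_of(label, picture): "centre" ([x, y, z] in m, in world coordinates, good to about 4 mm: a listed point, or the origin of a listed thing).
The state is a dict: "t": time; "q": joint angles; "joint_vel": joint speeds; "joint_efforts": joint torques, N m; "tool_pos": TCP position; "tcp_rot": TCP orientation; "ft_force": force on the tool from outside, world axes, zero at the start; "wrist_torque": the same for the moment, N m; "opening": finger opening in m.
Only numpy, scipy, OpenCV 4.12 (cv2) and the standard library are available. Lean on these libraries where they do the work, as an engineer would, in place of code of your own. Each camera call takes 0.05 s, during which the arm holds its last target.

## Working session

There is one attempt and no reset: what is moved stays moved. The work goes in short steps, Python scripts to look and compute and a tool call to move; the robot and the scene stay as the last step left them, time stands still between calls to the robot, and variables do not carry over. Pictures are saved under pics/ and viewed, and the job is handed in when it is done.

Besides the shell and the picture viewer there is one more tool, called after ">>>" as name(argument=value, ...) on one line, values as JSON. arm_command: Moves the arm, as the interface text tells. Its arguments: {"type":"object","properties":{"deltas":{"type":"array"},"jaw":{"type":"number"},"force":{"type":"number"}},"required":["deltas"]}

```bash
mkdir -p pics; ls; python3 - <<'E'
from cell import arm, viewer, nets
import cv2
s=arm.observe(); print(s)
for n in("side","top"):
    p=viewer.capture(n); cv2.imwrite(f"pics/{n}0.png",p["pixels"][:,:,::-1])
    print(n,p["mtx"].tolist(),p["R"].tolist(),p["t"].tolist())
    for l in["griddle","switch_left_end","switch_right_end","timer","timer_bar_top","timer_key_a","bell","bell_top","jug","tub","spatula","oil_cup"]:
        r=nets.landmark_of(l,p); print(l,[(x["centre"] if isinstance(x["centre"],list) else x["centre"].round(4).tolist(),round(x["confidence"],2)) for x in r[:3]])
E
```

```text
pics
{'t': 0.0, 'q': array([-76.64509817,  17.86314816,   0.80315518,  86.69154122,
        -0.25183836,  75.58392095,  -1.55847262]), 'joint_vel': array([ 0.03096895,  0.02547666, -0.05651421, -0.00313411,  0.0107955 ,
       -0.04137137,  0.00815611]), 'joint_efforts': array([-5.04462714e-04, -3.79916704e+01,  1.45760248e-01, -2.30593389e+01,
        1.20897638e-02,  1.32922709e-02, -1.42808321e-05]), 'tool_pos': array([0.14905391, 0.52870719, 0.24719805]), 'tcp_rot': array([-1.79863292e+02,  6.31819623e-03,  1.64258908e+02]), 'ft_force': array([-0.21813788,  0.08343871,  0.21899072]), 'wrist_torque': array([ 0.01507135, -0.00027489, -0.01701321]), 'opening': 0.08537024281113056}
side [[424.52324575083094, 0.0, 282.16654010372594], [0.0, 424.52324575083094, 209.39470286453226], [0.0, 0.0, 1.0]] [[-0.989800410881938, -0.14059872307966606, 0.02295965344500103], [-0.10960294669224217, 0.6485964842718795, -0.75319970437231], [0.09100736615420034, -0.7480338225364713, -0.6573911009795848]] [0.5794336119123397, 0.11002531521914212, 1.448424343030047]
griddle [([0.6487, -0.0075, 0.0022], 0.63)]
switch_left_end [([0.5085, -0.298, -0.0006], 0.68), ([0.4845, 0.0434, 0.081], 0.58)]
switch_right_end [([0.4867, -0.0532, 0.0765], 0.59)]
timer [([0.3379, 0.3361, 0.0019], 0.78), ([0.533, 0.2975, -0.0005], 0.77), ([0.611, 0.0416, 0.0877], 0.26)]
timer_bar_top [([0.3711, 0.3179, 0.0344], 0.59), ([0.4945, 0.2903, 0.0311], 0.48)]Traceback (most recent call last):
  File "<stdin>", line 8, in <module>
ValueError: it knows: bell, bell_top, cake, griddle, jug, oil_cup, shaker, spatula, switch_left_end, switch_right_end, timer, timer_bar_top, tub
```

```bash
python3 - <<'E'
from cell import arm, viewer, nets
import cv2
for n in("side","top"):
    p=viewer.capture(n); cv2.imwrite(f"pics/{n}1.png",p["pixels"][:,:,::-1])
    print(n,p["mtx"].tolist(),p["R"].tolist(),p["t"].tolist())
    for l in["griddle","switch_left_end","switch_right_end","timer","timer_bar_top","bell","bell_top","cake","jug","tub","spatula","oil_cup","shaker"]:
        r=nets.landmark_of(l,p); print(l,[([round(float(v),4) for v in x["centre"]],round(x["confidence"],2)) for x in r[:4]])
E
```

```text
side [[424.52324575083094, 0.0, 282.16654010372594], [0.0, 424.52324575083094, 209.39470286453226], [0.0, 0.0, 1.0]] [[-0.989800410881938, -0.14059872307966606, 0.02295965344500103], [-0.10960294669224217, 0.6485964842718795, -0.75319970437231], [0.09100736615420034, -0.7480338225364713, -0.6573911009795848]] [0.5794336119123397, 0.11002531521914212, 1.448424343030047]
griddle [([0.6492, -0.0078, 0.004], 0.82)]
switch_left_end [([0.4868, 0.0435, 0.0798], 0.58)]
switch_right_end []
timer [([0.5304, 0.2957, 0.0017], 0.88), ([0.3373, 0.337, -0.0009], 0.73), ([0.4932, 0.2901, 0.0344], 0.6), ([0.3778, -0.0402, 0.0007], 0.29)]
timer_bar_top [([0.3726, 0.3165, 0.0332], 0.78), ([0.6993, 0.0403, 0.0898], 0.57), ([0.496, 0.2875, 0.0316], 0.48)]
bell [([0.5061, -0.2977, -0.0], 0.84), ([0.6512, -0.0069, 0.003], 0.39)]
bell_top [([0.613, 0.0441, 0.0882], 0.66)]
cake [([0.6988, 0.0399, 0.0905], 0.87), ([0.7903, 0.0349, 0.094], 0.86), ([0.6121, 0.0391, 0.0864], 0.75)]
jug [([0.7047, 0.3176, -0.0009], 0.79)]
tub [([0.7283, -0.323, -0.0032], 0.98)]
spatula [([0.375, -0.0423, 0.0016], 0.88)]
oil_cup [
[... 727 characters left out ...]
3, 0.0036], 0.94), ([0.3381, 0.3383, 0.0019], 0.59)]
timer_bar_top [([0.37, 0.3131, 0.0292], 0.65), ([0.4912, 0.2878, 0.0318], 0.49)]
bell [([0.5016, -0.2951, 0.002], 0.58), ([0.7024, 0.0374, 0.0889], 0.3), ([0.6113, 0.0418, 0.0886], 0.29)]
bell_top []
cake [([0.6151, 0.042, 0.0905], 0.76), ([0.7894, 0.0399, 0.0893], 0.75), ([0.7017, 0.037, 0.0927], 0.56)]
jug [([0.703, 0.322, 0.0008], 0.95)]
tub [([0.7268, -0.321, 0.0004], 0.71)]
spatula [([0.3768, -0.0399, 0.0015], 0.95), ([0.4928, 0.2878, 0.0316], 0.44), ([0.5718, 0.506, 0.0015], 0.34)]
oil_cup [([0.5758, 0.5063, 0.0008], 0.85), ([0.3735, -0.0363, 0.0014], 0.29)]
shaker [([0.604, -0.4748, 0.0008], 0.66), ([0.5743, 0.5043, -0.0008], 0.22)]
```

View pics/side0.png

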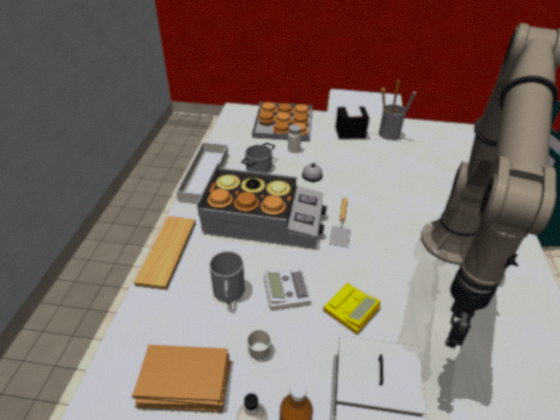

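View pics/top1.png

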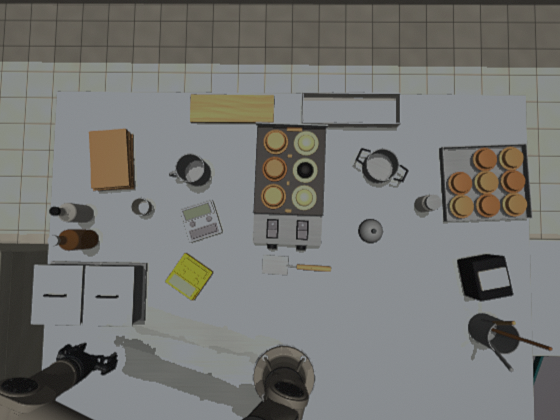

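```bash
cat > h.py <<'E'
import numpy as np, cv2
def proj(p,X):
    X=np.atleast_2d(X); c=(p["R"]@X.T).T+p["t"]; u=(p["mtx"]@c.T).T; return u[:,:2]/u[:,2:]
def rect(o,yaw,cx,cy,lx,ly,z0,tilt=0):
    a=np.radians(yaw);c,s=np.cos(a),np.sin(a);out=[]
    for i,j in((-1,-1),(1,-1),(1,1),(-1,1)):
        x=cx+i*lx/2;y=cy+j*ly/2;out.append([o[0]+c*x-s*y,o[1]+s*x+c*y,z0+tilt*i])
    return np.array(out)
def circ(o,r,z): 
    t=np.linspace(0,6.283,24);return np.c_[o[0]+r*np.cos(t),o[1]+r*np.sin(t),z+0*t]
def crop(p,shapes,x0,y0,w,h,f,name):
    im=np.ascontiguousarray(p["pixels"][y0:y0+h,x0:x0+w,::-1]);im=cv2.resize(im,None,fx=f,fy=f,interpolation=cv2.INTER_CUBIC)
    raw=im.copy()
    for S,col in shapes:
        q=((proj(p,S)-[x0,y0]+.5)*f).astype(int);cv2.polylines(im,[q.reshape(-1,1,2)],True,col,1)
    cv2.imwrite(name,np.hstack([raw,im]))
E
python3 - <<'E'
from cell import viewer
from h import *
T=(.531,.299);Y=15;G=(.650,-.0076);GY=-1.5;B=(.504,-.296)
R=(0,0,255)
sh=[(rect(T,Y,0,0,.12,.12,.0),(255,0,0)),(rect(T,Y,-.038,0,.024,.09,.0335),R)]
sh2=[(rect(G,GY,-.145,.05,.056,.03,.076),R),(rect(G,GY,-.145,-.05,.056,.03,.076),R),(rect(G,GY,0,0,.39,.23,.08),(255,0,0)),]
sh3=[(circ(B,.043,.0),(255,0,0)),(circ(B,.0075,.062),R)]
t=viewer.capture("top");s=viewer.capture("side")
crop(t,sh,165,195,70,60,5,"pics/c1.png");crop(s,sh,250,255,80,60,5,"pics/c2.png")
crop(t,sh2,245,195,85,60,4,"pics/c3.png");crop(s,sh2,270,175,70,75,5,"pics/c4.png")
crop(t,sh3,345,205,50,50,7,"pics/c5.png");crop(s,sh3,290,150,50,50,7,"pics/c6.png")
a=[cv2.imread(f"pics/c{i}.png") for i in range(1,7)]
a=[cv2.copyMakeBorder(x,0,max(0,375-x.shape[0]),0,max(0,800-x.shape[1]),0)[:375,:800] for x in a]
for k in range(3): cv2.imwrite(f"pics/m{k}.png",cv2.resize(np.vstack(a[2*k:2*k+2]),(640,600)))
E
```

```text
(no output)
```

View pics/m0.png

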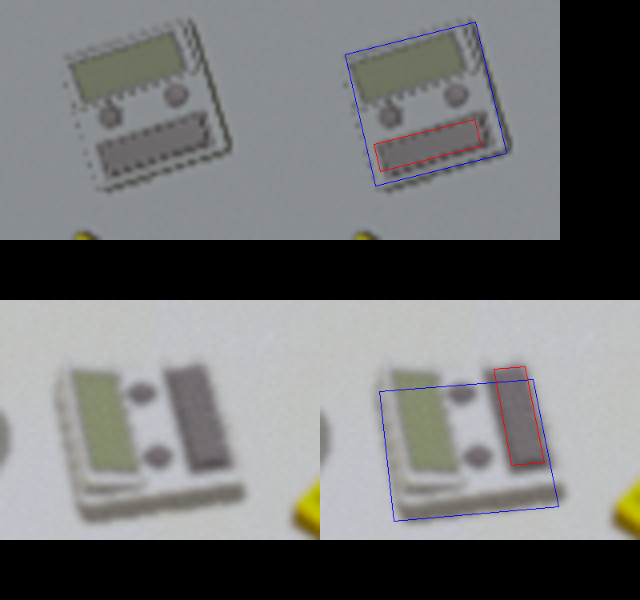

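View pics/m1.png

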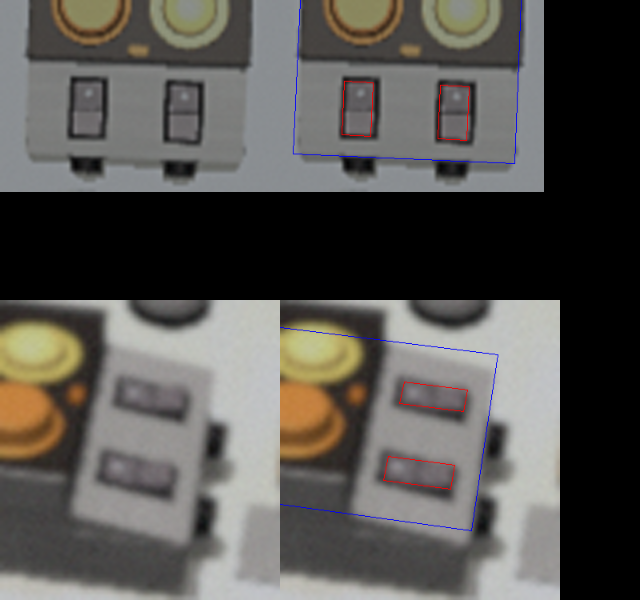

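View pics/m2.png

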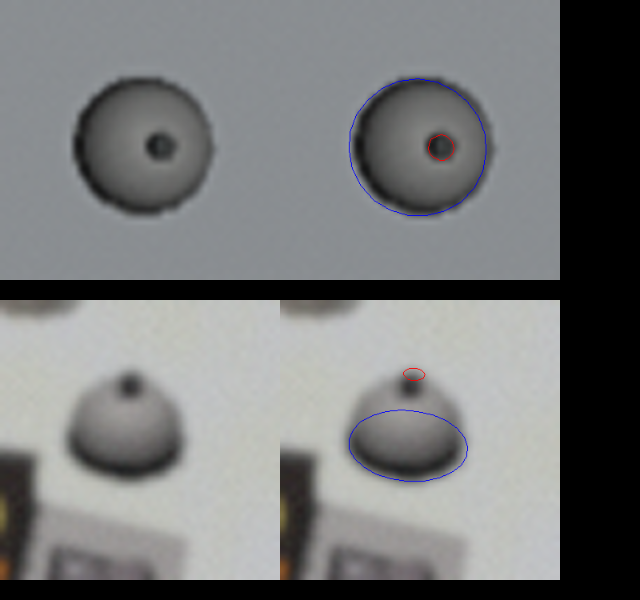

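White timer at top-view px (202,222); the other candidate is yellow, at px (189,277), so the white one is the one meant. The crop shows a white case, olive display, two keys and a grey bar on the side towards the robot. The switches and the bell's plunger fit the overlays to within about 2 mm. The bar sits slightly right of my overlay in the top view, so I'll triangulate it.

```bash
cat >> h.py <<'E'
def tri(ps,uv):
    A=[];b=[]
    for p,(u,v) in zip(ps,uv):
        P=p["mtx"]@np.c_[p["R"],p["t"]]
        for r in (u*P[2]-P[0],v*P[2]-P[1]): A.append(r[:3]);b.append(-r[3])
    return np.linalg.lstsq(np.array(A),np.array(b),rcond=None)[0].round(4)
def ray(p,u,v,z):
    P=p["mtx"]@np.c_[p["R"],p["t"]];A=np.array([(u*P[2]-P[0]),(v*P[2]-P[1])])
    return np.linalg.solve(A[:,:2],-A[:,2]*z-A[:,3]).round(4)
def move(s,tgt,yaw=None):
    d=np.array(tgt)-s["tool_pos"];a=np.radians(s["tcp_rot"][2])
    v=np.array([np.cos(a)*d[0]+np.sin(a)*d[1],np.sin(a)*d[0]-np.cos(a)*d[1],-d[2]])
    print("units",(v/.04).round(2), "turn units", None if yaw is None else round(-np.radians((yaw-s["tcp_rot"][2]+180)%360-180)/.15,2))
E
python3 - <<'E'
from cell import viewer,arm
from h import *
t=viewer.capture("top");s=viewer.capture("side")
print("bar",tri([t,s],[(203.25,230.75),(299.25,284)]),ray(t,203.25,230.75,.0335),ray(s,299.25,284,.0335))
print("sw",ray(t,272,228.25,.076),ray(s,140/4+270-.5,(474-300)/4+175-.5,.076))
print("bell",ray(t,160/5.6+345-.5,146/5.6+205-.5,.062),ray(s,130/5.6+290-.5,77/5.6+150-.5,.062))
move(arm.observe(),(.492,.287,.12),195)
E
```

```text
bar [0.4944 0.2848 0.0244] [0.4948 0.2829] [0.4937 0.2922]
sw [0.5071 0.0438] [0.5055 0.0481]
bell [ 0.505  -0.2953] [ 0.5068 -0.2923]
units [-9.89 -3.51  3.21] turn units -3.58
```

>>> arm_command(deltas=[[[-0.95, -0.35, 0, 0], [-0.95, -0.35, 0, 0], [-0.95, -0.35, 0.2, 0], [-0.95, -0.35, 0.2, 0], [-0.95, -0.35, 0.3, 0], [-0.95, -0.35, 0.3, 0], [-0.95, -0.35, 0.4, 0], [-0.95, -0.35, 0.4, 0], [-0.8, -0.3, 0.4, 0], [-0.5, -0.2, 0.3, 0]]], jaw=1, force=20)

```text
t: 2.9
tool_pos: [0.4649, 0.3074, 0.1466]
tcp_rot: [179.3, 0.0, 165.1]
ft_force: [-0.0, 0.6, 1.0]
opening: 0.0001
```

```bash
python3 - <<'E'
from cell import arm
from h import *
s=arm.observe();print(s["t"],s["tool_pos"],s["tcp_rot"],s["ft_force"],s["opening"],s["joint_vel"].round(1))
move(s,(.492,.287,.09),195)
E
```

```text
2.9 [0.46487034 0.30743362 0.14661852] [1.79308955e+02 3.21954229e-02 1.65143363e+02] [-0.04900374  0.64500244  0.95706989] 5.15184652913534e-05 [ 20.6  14.9   2.8  -2.8  -6.3 -11.8  26.2]
units [-0.79 -0.32  1.42] turn units -3.47
```

>>> arm_command(deltas=[[[-0.4, -0.15, 0.3, 0], [-0.2, -0.1, 0.3, -0.9], [0, 0, 0.3, -0.9], [0, 0, 0.2, -0.9], [0, 0, 0, -0.8], [0, 0, 0, 0]]])

```text
t: 3.5
tool_pos: [0.491, 0.284, 0.098]
tcp_rot: [179.7, 0.3, -164.3]
ft_force: [-0.0, -0.4, -0.1]
opening: -0.0003
```

```bash
python3 - <<'E'
from cell import arm,viewer
from h import *
s=arm.observe();print(s["t"],s["tool_pos"],s["tcp_rot"],s["ft_force"],s["joint_vel"].round(1))
move(s,(.492,.287,.057),195)
t=viewer.capture("top");d=viewer.capture("side")
crop(t,[],150,190,80,70,5,"pics/a1.png");crop(d,[],230,220,110,110,3,"pics/a2.png")
a=cv2.imread("pics/a1.png")[:,:400];b=cv2.imread("pics/a2.png")[:,:330]
cv2.imwrite("pics/a3.png",np.hstack([a,cv2.copyMakeBorder(b,0,20,0,0,0)]))
E
```

```text
3.5 [0.4909914  0.28403898 0.09797021] [ 179.73853574    0.26891528 -164.29992442] [-0.0101523 -0.3664986 -0.0838258] [-0.   0.6  0.4  0.4 -0.3 -0.2 -1.6]
units [-0.04  0.06  1.02] turn units 0.08
```

View pics/a3.png

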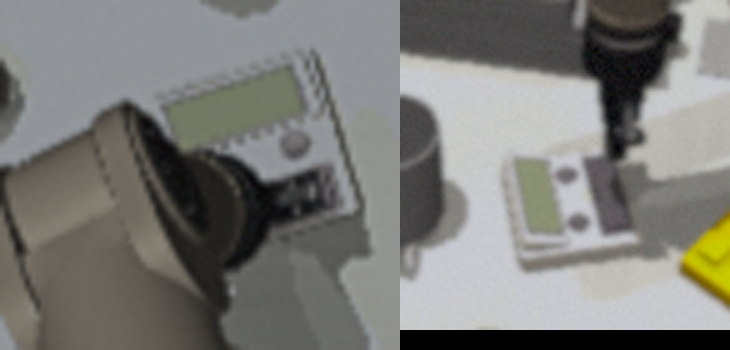

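The closed fingers hover over the bar: the tip is at about (615,155) in the side crop, clear of both keys. Descending.

>>> arm_command(deltas=[[[0, 0, 0.3, 0], [0, 0, 0.3, 0], [0, 0, 0.3, 0], [0, 0, 0.1, 0], [0, 0, 0.05, 0], [0, 0, 0, 0]]])

```text
t: 4.2
tool_pos: [0.4904, 0.2849, 0.052]
tcp_rot: [179.8, 0.2, -164.6]
ft_force: [-1.2, 0.3, 0.3]
opening: 0.0003
```

>>> arm_command(deltas=[[[0, 0, 0.05, 0], [0, 0, 0.05, 0]]])

```text
t: 4.4
tool_pos: [0.4908, 0.2852, 0.0487]
tcp_rot: [179.8, 0.3, -164.6]
ft_force: [-2.2, 0.1, 4.1]
opening: 0.0001
```

>>> arm_command(deltas=[[[0, 0, 0.05, 0], [0, 0, 0.03, 0]]])

```text
t: 4.6
tool_pos: [0.4908, 0.2851, 0.0469]
tcp_rot: [179.7, 0.3, -164.6]
ft_force: [-2.1, -0.9, 5.9]
opening: 0.0003
```

>>> arm_command(deltas=[[[0, 0, -0.3, 0], [0, 0, -0.9, 0], [0, 0, -0.9, 0], [0, 0, -0.4, 0.5], [0, 0, 0, 0.6], [0, 0, 0, 0.5], [0, 0, 0, 0]]])

```text
t: 5.3
tool_pos: [0.493, 0.2858, 0.1567]
tcp_rot: [179.4, 0.7, -178.9]
ft_force: [0.4, -0.8, -1.3]
opening: -0.0002
```

```bash
python3 - <<'E'
from cell import arm
from h import *
s=arm.observe();print(s["tool_pos"],s["tcp_rot"],s["ft_force"])
move(s,(.484,.046,.14),178.5)
E
```

```text
[0.49299661 0.28577479 0.15665068] [ 179.36557632    0.70710112 -178.93459209] [ 0.35178259 -0.82325213 -1.3426989 ]
units [ 0.34 -5.99  0.42] turn units 0.3
```

>>> arm_command(deltas=[[[0, -0.6, 0, 0], [0, -0.9, 0, 0.2], [0, -0.9, 0, 0.1], [0, -0.9, 0, 0], [0.1, -0.9, 0, 0], [0.1, -0.9, 0, 0], [0.1, -0.6, 0.2, 0], [0, -0.3, 0.2, 0], [0, 0, 0, 0], [0, 0, 0, 0]]])

```text
t: 6.3
tool_pos: [0.4801, 0.0399, 0.1394]
tcp_rot: [179.1, 1.0, 179.5]
ft_force: [-0.0, -0.1, 0.0]
opening: -0.0001
```

```bash
python3 - <<'E'
from cell import arm,viewer
from h import *
s=arm.observe();print(s["t"],s["tool_pos"],s["tcp_rot"],s["ft_force"],s["joint_vel"].round(1))
move(s,(.484,.046,.107),178.5)
t=viewer.capture("top");d=viewer.capture("side")
crop(t,[],160,190,180,80,4,"pics/b1.png");crop(d,[],250,140,110,110,3,"pics/b2.png")
a=cv2.imread("pics/b1.png")[:,300:700];b=cv2.imread("pics/b2.png")[:,:330]
cv2.imwrite("pics/b3.png",np.hstack([a,b[:320]]))
E
```

```text
6.3 [0.48009731 0.03986673 0.13940974] [179.09329949   1.04033547 179.53911745] [-0.04486833 -0.10991746  0.00968817] [0.6 0.  0.2 0.4 0.2 0.1 0.6]
units [-0.1   0.15  0.81] turn units 0.12
```

View pics/b3.png

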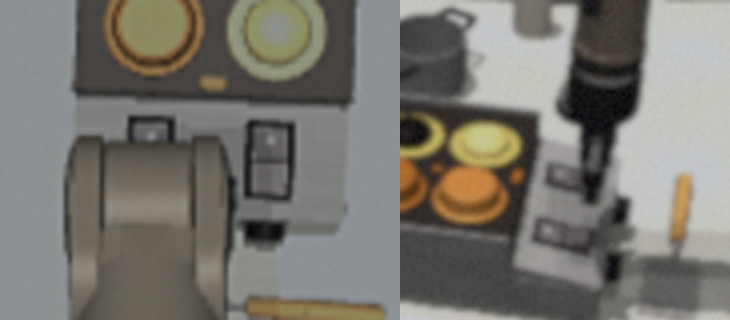

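Side crop: the fingertip (592,195) hovers towards the robot's side of the panel, over the left switch's column. I'll shift it 4 mm in x and 6 mm in y while descending.

>>> arm_command(deltas=[[[-0.1, 0.15, 0.2, 0.1], [0, 0, 0.3, 0], [0, 0, 0.2, 0], [0, 0, 0.1, 0], [0, 0, 0, 0], [0, 0, 0, 0]]])

```text
t: 7.0
tool_pos: [0.4853, 0.0525, 0.1043]
tcp_rot: [179.0, 1.0, 179.2]
ft_force: [-0.4, -0.8, 0.1]
opening: -0.0003
```

>>> arm_command(deltas=[[[0.03, -0.12, 0, 0], [0, 0, 0, 0], [0, 0, 0, 0]]])

```text
t: 7.3
tool_pos: [0.4844, 0.0468, 0.1048]
tcp_rot: [179.0, 1.1, 179.1]
ft_force: [1.4, 0.5, -0.5]
opening: -0.0
```

>>> arm_command(deltas=[[[0, 0, 0.1, 0], [0, 0, 0.06, 0], [0, 0, 0.06, 0]]])

```text
t: 7.6
tool_pos: [0.4851, 0.0467, 0.0963]
tcp_rot: [179.0, 1.2, 179.1]
ft_force: [-1.3, -0.5, 1.6]
opening: 0.0002
```

>>> arm_command(deltas=[[[0, 0, 0.06, 0], [0, 0, 0.06, 0]]])

```text
t: 7.8
tool_pos: [0.4845, 0.0468, 0.0909]
tcp_rot: [179.0, 1.1, 179.1]
ft_force: [-1.2, -1.0, 2.5]
opening: -0.0003
```

>>> arm_command(deltas=[[[0, 0, 0.04, 0], [0, 0, 0.03, 0]]])

```text
t: 8.0
tool_pos: [0.4845, 0.0468, 0.0896]
tcp_rot: [179.0, 1.0, 179.1]
ft_force: [-5.2, -0.0, 15.3]
opening: 0.0001
```

>>> arm_command(deltas=[[[0, 0, 0.03, 0], [0, 0, 0, 0]]])

```text
t: 8.2
tool_pos: [0.4845, 0.0468, 0.0903]
tcp_rot: [178.9, 1.0, 179.1]
ft_force: [-0.8, 0.5, 0.2]
opening: -0.0002
```

It met the stop at 15 N. Lifting, then checking the switch.

>>> arm_command(deltas=[[[0, 0, -0.5, 0], [0, 0, -0.9, 0], [0, -0.3, -0.9, 0], [0, -0.8, -0.9, 0], [0, -0.9, -0.2, 0], [0, -0.9, 0, 0], [0, -0.9, 0, 0], [0, -0.9, 0, 0], [0, -0.5, 0, 0], [0, 0, 0, 0]]])

```text
t: 9.2
tool_pos: [0.4829, -0.1698, 0.2271]
tcp_rot: [179.1, 1.5, 179.5]
ft_force: [-0.0, 0.3, -0.6]
opening: 0.0003
```

```bash
python3 - <<'E'
from cell import arm,viewer
from h import *
s=arm.observe();print(s["t"],s["tool_pos"],s["tcp_rot"],s["ft_force"])
move(s,(.506,-.2945,.105))
t=viewer.capture("top");d=viewer.capture("side")
crop(t,[],245,200,80,60,5,"pics/d1.png");crop(d,[],260,165,90,80,4,"pics/d2.png")
a=cv2.imread("pics/d1.png")[:,:400];b=cv2.imread("pics/d2.png")[:,:360]
cv2.imwrite("pics/d3.png",np.hstack([a,b[:300]]))
E
```

```text
9.2 [ 0.48290667 -0.16976756  0.22712536] [179.13805492   1.51501234 179.54816303] [-0.01077733  0.321538   -0.58483043]
units [-0.6  -3.11  3.05] turn units None
```

View pics/d3.png

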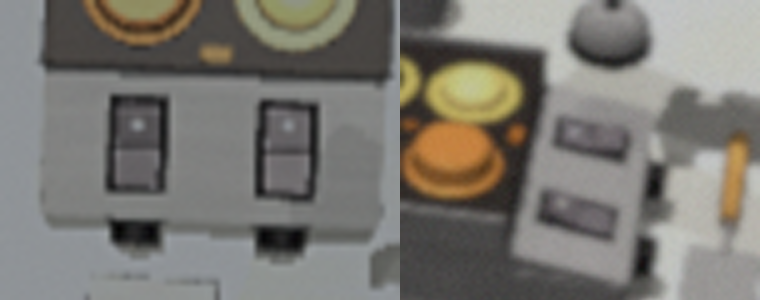

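```bash
python3 - <<'E'
from cell import arm,viewer,nets
from h import *
d=viewer.capture("side");t=viewer.capture("top")
for p in(d,t):
  for l in("switch_left_end","switch_right_end"): print(l,[(np.round(x["centre"],4).tolist(),round(x["confidence"],2)) for x in nets.landmark_of(l,p)[:3]])
rows=[]
for p,f,(x,y,w,h) in((d,"side0",(285,180,56,60)),(t,"top1",(258,212,56,40))):
    o=cv2.imread(f"pics/{f}.png")[y:y+h,x:x+w];n=p["pixels"][y:y+h,x:x+w,::-1]
    rows.append(np.hstack([cv2.resize(np.ascontiguousarray(i),(392,int(h*5)),interpolation=cv2.INTER_CUBIC) for i in(o,n)]))
    print(np.abs(o.astype(int)-n).max())
cv2.imwrite("pics/e.png",np.vstack(rows))
E
```

```text
switch_left_end [([0.6514, -0.0065, 0.0019], 0.55), ([0.4879, 0.0445, 0.0718], 0.5)]
switch_right_end [([0.4954, 0.2897, 0.0353], 0.56)]
switch_left_end []
switch_right_end [([0.482, -0.0507, 0.0758], 0.73)]
107
38
```

View pics/e.png

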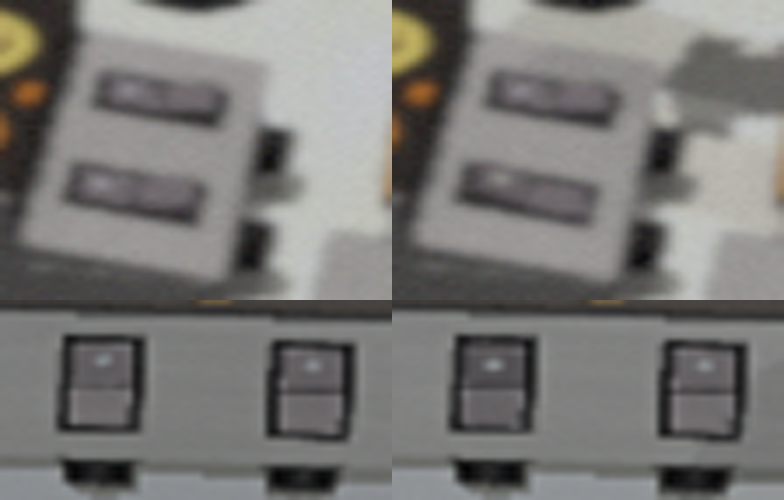

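The lower (left) switch changed: its near end no longer stands up, its shading differs, and the net gives 71.8 mm for the end. The right switch looks unchanged. On to the bell.

>>> arm_command(deltas=[[[-0.1, -0.5, 0.2, 0], [-0.2, -0.9, 0.3, 0], [-0.2, -0.9, 0.4, 0], [-0.1, -0.6, 0.4, 0], [0, -0.2, 0.4, 0], [0, 0, 0.3, 0], [0, 0, 0, 0], [0, 0, 0, 0]]])

```text
t: 10.4
tool_pos: [0.5169, -0.2809, 0.1433]
tcp_rot: [178.7, 1.8, -178.9]
ft_force: [0.1, -1.0, 1.2]
opening: -0.0001
```

```bash
python3 - <<'E'
from cell import arm
from h import *
s=arm.observe();print(s["tool_pos"],s["tcp_rot"],s["ft_force"]); move(s,(.506,-.2945,.09))
E
```

```text
[ 0.51694994 -0.2809387   0.1432676 ] [ 178.72945606    1.77809492 -178.91826048] [ 0.14402334 -0.99187825  1.16969494]
units [ 0.28 -0.33  1.33] turn units None
```

>>> arm_command(deltas=[[[0.25, -0.33, 0.2, 0], [0, 0, 0.3, 0], [0, 0, 0.3, 0], [0, 0, 0, 0], [0, 0, 0, 0]]])

```text
t: 10.9
tool_pos: [0.513, -0.2875, 0.1122]
tcp_rot: [178.6, 2.2, -178.4]
ft_force: [0.1, -0.0, -0.2]
opening: -0.0001
```

```bash
python3 - <<'E'
from cell import arm,viewer
from h import *
s=arm.observe();print(s["t"],s["tool_pos"],s["tcp_rot"],s["ft_force"]); move(s,(.506,-.2945,.079))
t=viewer.capture("top");d=viewer.capture("side")
crop(t,[],345,195,70,60,6,"pics/f1.png");crop(d,[],280,120,70,70,5,"pics/f2.png")
a=cv2.imread("pics/f1.png")[:350,:420];b=cv2.imread("pics/f2.png")[:350,:350]
cv2.imwrite("pics/f3.png",np.hstack([a,b]))
E
```

```text
10.9 [ 0.5129592  -0.28748702  0.11218378] [ 178.61057246    2.19399137 -178.39516829] [ 0.0871144  -0.01396961 -0.20547318]
units [ 0.18 -0.17  0.83] turn units None
```

View pics/f3.png

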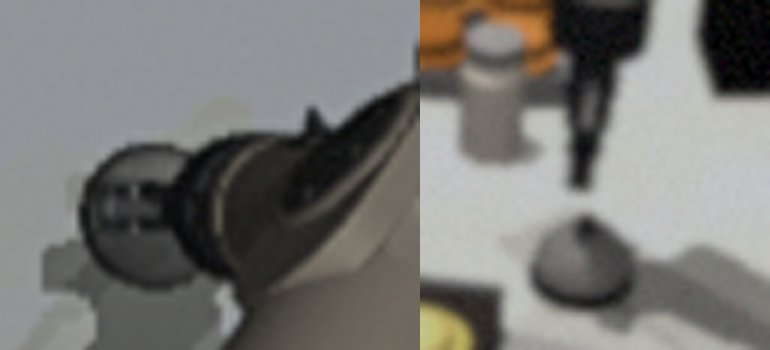

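Side crop: the fingertip (578,185) is just above and slightly beyond the plunger (586,222). Correcting by 7 mm in x and y.

>>> arm_command(deltas=[[[0.18, -0.18, 0.2, 0], [0.05, -0.03, 0.2, 0], [0, 0, 0.1, 0], [0, 0, 0, 0], [0, 0, 0, 0]]])

```text
t: 11.5
tool_pos: [0.5039, -0.2971, 0.0904]
tcp_rot: [178.7, 2.2, -178.4]
ft_force: [-0.3, 0.0, -0.1]
opening: 0.0002
```

```bash
python3 - <<'E'
from cell import arm,viewer
from h import *
s=arm.observe();print(s["t"],s["tool_pos"],s["tcp_rot"],s["ft_force"]); move(s,(.506,-.2945,.079))
E
```

```text
11.5 [ 0.5039056  -0.29714341  0.09043774] [ 178.66408522    2.2167029  -178.44066716] [-0.25970315  0.01071554 -0.11275573]
units [-0.05  0.06  0.29] turn units None
```

>>> arm_command(deltas=[[[-0.07, 0.05, 0.1, 0], [0, 0, 0.1, 0], [0, 0, 0.06, 0], [0, 0, 0.05, 0]]])

```text
t: 11.9
tool_pos: [0.5084, -0.2946, 0.078]
tcp_rot: [178.7, 2.3, -178.4]
ft_force: [-0.2, -0.4, 2.4]
opening: 0.0003
```

>>> arm_command(deltas=[[[0, 0, 0.05, 0], [0, 0, 0.05, 0]]])

```text
t: 12.1
tool_pos: [0.5084, -0.2946, 0.0748]
tcp_rot: [178.7, 2.3, -178.4]
ft_force: [-2.5, 1.4, 6.1]
opening: -0.0004
```

>>> arm_command(deltas=[[[0, 0, 0.05, 0]]])

```text
t: 12.2
tool_pos: [0.5084, -0.2946, 0.0735]
tcp_rot: [178.7, 2.3, -178.4]
ft_force: [-2.9, 0.7, 7.4]
opening: -0.0
```

>>> arm_command(deltas=[[[0, 0, -0.4, 0], [0, 0, -0.8, 0], [0, 0, -0.9, 0], [0, 0, -0.9, 0], [0.5, 0, -0.6, 0], [0.9, 0, 0, 0], [0.9, 0, 0, 0], [0.5, 0, 0, 0], [0, 0, 0, 0], [0, 0, 0, 0]]])

```text
t: 13.2
tool_pos: [0.3901, -0.3017, 0.2172]
tcp_rot: [178.8, 2.7, -178.3]
ft_force: [0.0, 0.8, -0.8]
opening: -0.0004
```

```bash
python3 - <<'E'
from cell import arm,viewer,nets
from h import *
s=arm.observe();print(s["t"],s["tool_pos"],s["ft_force"])
t=viewer.capture("top");d=viewer.capture("side")
for p in(d,t):
  for l in("timer","timer_bar_top","bell","bell_top","switch_left_end","switch_right_end"): print(l,[(np.round(x["centre"],4).tolist(),round(x["confidence"],2)) for x in nets.landmark_of(l,p)[:3]])
im=np.hstack([t["pixels"][:,140:430,::-1],d["pixels"][100:,150:,::-1][:320].repeat(1,0)[:320] if 0 else cv2.copyMakeBorder(np.ascontiguousarray(d["pixels"][100:,150:,::-1]),0,100,0,0,0)])
cv2.imwrite("pics/g.png",im)
E
```

```text
13.2 [ 0.39014308 -0.30165649  0.21715202] [ 0.01450052  0.77871465 -0.82886646]
timer [([0.3367, 0.334, -0.001], 0.95), ([0.5286, 0.2954, 0.0004], 0.73)]
timer_bar_top [([0.3669, 0.3163, 0.0349], 0.78), ([0.4961, 0.2913, 0.0315], 0.67)]
bell [([0.5053, -0.2978, 0.0017], 0.9), ([0.5293, 0.2978, -0.0004], 0.64), ([0.7916, 0.0392, 0.0948], 0.42)]
bell_top [([0.5764, 0.5037, -0.0001], 0.51)]
switch_left_end [([0.4819, 0.0438, 0.074], 0.66)]
switch_right_end [([0.4821, -0.0546, 0.0766], 0.52)]
timer [([0.5317, 0.3021, 0.0046], 0.84)]
timer_bar_top [([0.4942, 0.2848, 0.0311], 0.49), ([0.6031, -0.472, -0.0018], 0.24)]
bell [([0.5034, -0.2959, 0.0059], 0.97)]
bell_top [([0.3762, -0.0377, 0.003], 0.21)]
switch_left_end [([0.4803, 0.0496, 0.071], 0.64), ([0.3763, -0.039, 0.0005], 0.61)]
switch_right_end [([0.4841, -0.0527, 0.0752], 0.7)]
```

View pics/g.png

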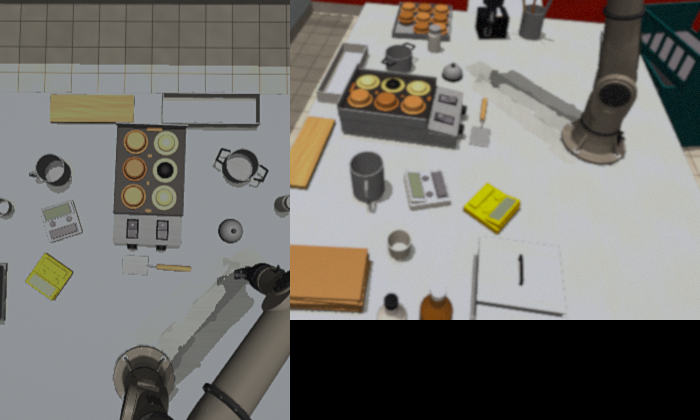

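Everything stands where it did: bell at (231,231) and timer at (60,222) in the top half of the picture, with the hand clear at the right. Handing in.

```bash
python3 -c "
from cell import job_done
print(job_done())"
```

```text
the job is handed in; nothing more can be done
None
```

I pressed the timer's bar, put the left switch over to off and rang the bell, in that order, and handed the job in about 13.5 s into the 51 s allowed. No verdict was reported.

| Step | Peak force read | Travel |
|---|---|---|
| Timer bar (white timer) | 5.9 N | about 3.6 mm (2 mm needed) |
| Left switch, near end | 15.3 N at its stop | fully over to off |
| Bell plunger | 7.4 N | about 5.5 mm (3 mm needed) |

The forces are readings at the end of each move, and the bar and plunger travel is worked out from the fingertip height.

**Last checks:**
- **Left switch:** its end is now at 71–74 mm (72 mm is off), and a before-and-after crop shows the near end down.
- **Right switch:** it looks unchanged, at about 76 mm. The networks put it there before and after, though 80 mm is the nominal height for on.
- **Timer and bell:** both are within the networks' few millimetres of where they started.
- **Hand:** it is clear of everything, with the wrist force near zero.

**What did not check out:** the networks never found the plunger's top (`bell_top`), so I placed it from the pictures. They also gave some false or look-alike reports, including the yellow timer, which I ignored.

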